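Hold the right whetstone case open

TASK

One of the two whetstones is on the wooden bridge in the steel drip pan; the other is drying on the slatted rack. Open the case that belongs to the stone in the pan (long case for the long stone, short case for the short one) to 60 degrees by its peg handle and hold the lid there with the gripper so that I can put the stone in: the lid falls shut by itself, so finish while still holding it. Leave the other case shut and do not disturb the stones, bottle or tape dispenser.

Things in the scene. Friction and masses are not known exactly. Their poses are not given: they have to be found in the camera images.
- long_case: the long whetstone case, a wooden box fixed to the bench: 110 mm deep (its x), 250 mm wide (its y), 80 mm high without the lid; origin at the centre of its underside, z up; its lid handle points to its -x, roughly towards the robot
- long_lid (a joint): angle of the long case's lid in rad: 0 shut (level), grows as it opens, 1.047 is 60 degrees, stop at 1.8. No spring: a lid of about 0.245 kg (varies by a third) on an easy hinge along the case's far (+x) top edge; it falls shut by its own weight from any angle short of about 1.5
- long_hinge (a point): middle of the long case's hinge line, which runs along the case's y, at the height of the lid's underside; fixed to the case, 55 mm to the case's +x of its centre and 80 mm above its underside
- long_lid_grip (a point): point to hold on the long case's lid, moving with it: on the axis of its handle, a round wooden peg of 20 mm diameter, 56 mm long, sticking out of the middle of the lid's front edge, in line with the lid, along the case's -x. The point is 38 mm out from that edge, 148 mm from the hinge line along the lid, 6 mm above the lid's underside. The lid is 12 mm thick, as wide and deep as the case
- short_case: the short whetstone case, a wooden box fixed to the bench: 110 mm deep (its x), 150 mm wide (its y), 65 mm high without the lid; origin at the centre of its underside, z up; its lid handle points to its -x, roughly towards the robot
- short_lid (a joint): angle of the short case's lid in rad: 0 shut (level), grows as it opens, 1.047 is 60 degrees, stop at 1.8. No spring: a lid of about 0.155 kg (varies by a third) on an easy hinge along the case's far (+x) top edge; it falls shut by its own weight from any angle short of about 1.5
- short_hinge (a point): middle of the short case's hinge line, which runs along the case's y, at the height of the lid's underside; fixed to the case, 55 mm to the case's +x of its centre and 65 mm above its underside
- short_lid_grip (a point): point to hold on the short case's lid, moving with it: on the axis of its handle, a round wooden peg of 20 mm diameter, 56 mm long, sticking out of the middle of the lid's front edge, in line with the lid, along the case's -x. The point is 38 mm out from that edge, 148 mm from the hinge line along the lid, 6 mm above the lid's underside. The lid is 12 mm thick, as wide and deep as the case
- pan: steel drip pan, 112 (x) by 260 (y) by 20 mm, standing beyond the cases, with a dark wooden bridge block in its middle whose top is 30 mm above the bench; origin at the centre of its underside
- rack: drying rack of light wooden slats, 108 (x) by 240 (y) by 30 mm, standing beside the pan; origin at the centre of its underside
- stone_long: long whetstone, a brick-coloured block 65 x 205 x 30 mm (x, y, z), lying flat centred on either the pan's bridge or the rack; origin at the centre of its underside
- stone_short: short whetstone, the same material, 50 x 100 x 30 mm (x, y, z), lying flat centred on the other of the two places; origin at the centre of its underside
- bottle: white plastic water bottle, 56 mm diameter, 150 mm tall, standing between the cases; origin at the centre of its underside; a bystander
- tape: black desk tape dispenser, 120 x 50 x 88 mm, standing between the cases; origin at the centre of its underside; a bystander
Things that resemble listed ones, but are neither listed nor needed, are in the scene too. What is shaped like the short_case but blue is not meant. What is shaped like the stone_short but turquoise is not meant.

How it is judged:
By the outcome, as a careful person would: the job done as asked, in the order asked, and still so for the second after the job is handed in, while the arm keeps its last pose, push and grip.
It also fails if it takes over 34 s, if anything falls off the work surface, if the arm or the gripper's body presses on something with over 40 N, if the wrist force passes 120 N, or if a joint passes its speed limit or range.

ROBOT

A 6-joint arm with a two-finger parallel gripper is mounted at the origin on the work surface. World frame = base frame: x ahead of the robot, y to its left, z up, the work surface at z = 0. Lengths are in m, angles in rad, forces in N, time in s.
With the tool pointing down it reaches from about 0.25 to 0.775 m from the base axis. Payload 4 kg.
Tool frame: the origin (TCP) lies between the finger pads; the fingertips stand 14 mm ahead of it and the grasp point (between the pads) lies 5 mm behind it (robot.tips_ahead is the distance from the TCP to the fingertips, in m); z points along the fingers, y is the direction in which the jaws open and shut (so a half turn about z gives the same grasp; the last joint's range is limited). The gripper opens to 94 mm and grips with 3 to 60 N. Pads are 16 mm wide; open, the fingers measure 119 mm over their backs; the gripper's body (75 mm by 177 mm) begins 78 mm behind the grasp point.
Start: joints at [-1.436, 0.087, 1.371, -0, 1.684, -0.103], TCP at [0.13, -0.535, 0.22] pointing down, gripper open.
Joint ranges: [-3.1, 3.1], [-0.76, 2.03], [0.27, 2.55], [-1.08, 4.22], [0.17, 2.65], [-2.57, 2.57]. Speed limits (rad/s): [2.79, 2.79, 3.14, 3.14, 3.14, 3.14].

INTERFACE

Orientations are given as [roll, pitch, yaw] about the fixed x, y, z axes, in that order (R = Rz(yaw) Ry(pitch) Rx(roll)).
In Python, from bench import robot, optics, job gives the robot as it stands.
- The arm moves only by the tool apply_moves, never from a script. Its argument "moves" is a list of rows, each a list of 3 entries, a list of its own where there are three numbers: the shift along the tool's x, y, z in cm, then the turn, a rotation vector about the tool's x, y, z in rad, then the opening, from 0 (shut) to 1 (fully open). In form: [[[tx, ty, tz], [rx, ry, rz], grip], ...]. A call has exactly 10 rows; each row is the pose to reach, as a shift and turn from the pose commanded when the call began, along the tool's axes at that moment; what a row does not reach only later rows make up. A row lasts 1/12 s, in which the tool goes at most 41.7 mm and 7.16 degrees, less where a joint would pass 70% of its speed; a pose out of reach is approached as far as the arm can. A call with a gripper value outside its range is refused whole. The fingers move at their own pace and stop on an object; the grip force is fixed at half the most. Time passes only in rows, so rows that repeat a pose let the fingers close, or fill a call up. It gives the time, the measured TCP pose, the force and the opening at its end, in the units of the state.
- robot.get_obs(): the state, without advancing time (a new reading comes with each control period).
- optics.snapshot(name): name is "scene" or "top" or "wrist"; returns the picture (480x640x3 uint8, red, green, blue); there is no depth.
- optics.get_calibration(name): a dict with "fx", "fy", "cx", "cy" (pixels), "k1" (the pictures are not rectified: a ray, as slopes to the right and down, at radius r is drawn at 1 + k1 r^2 times it, then the intrinsics apply), "rvec" (rotation vector, rad) and "tvec" (3), from world to camera coordinates, as OpenCV has them. Camera axes: x right, y down, z forward; pixel columns grow to the right and rows downward; lengths in m; the calibration is good to about 2 mm. A picture is of the moment at which its call begins: read the wrist's pose just before it. get_calibration takes no time and is no camera call; for the wrist camera it gives the pose at the moment of the call.
- job.close_job(): hands the job in, once; it reports no verdict.
The state is a dict: "time": time; "joint_positions": joint angles; "qvel": joint speeds; "joint_torque": joint torques, N m; "tool_pos": TCP position; "ee_rot": TCP orientation; "wrist_force": force on the tool from outside, world axes, zero at the start; "wrist_torque": the same for the moment, N m; "width": finger opening in m.
Only numpy, scipy, OpenCV 4.12 (cv2) and the standard library are available. Lean on these libraries where they do the work, as an engineer would, in place of code of your own. Each camera call takes 0.05 s, during which the arm holds its last target.

## Working session

There is one attempt and no reset: what is moved stays moved. The work goes in short steps, Python scripts to look and compute and a tool call to move; the robot and the scene stay as the last step left them, time stands still between calls to the robot, and variables do not carry over. Pictures are saved under pics/ and viewed, and the job is handed in when it is done.

Besides the shell and the picture viewer there is one more tool, called after ">>>" by a JSON object that holds its "op" and its "data", one argument or row to a line. apply_moves: Moves the arm, as the interface text tells. Its arguments: {"type":"object","properties":{"moves":{"type":"array"}},"required":["moves"]}

```bash
mkdir -p pics; ls; python3 - <<'E'
from bench import robot, optics, job
import cv2
print(robot.get_obs())
for n in ["scene","top","wrist"]:
    print(n,optics.get_calibration(n))
    cv2.imwrite(f"pics/{n}0.png",optics.snapshot(n)[:,:,::-1])
E
```

```text
pics
{'time': 0.0, 'joint_positions': array([-1.43609162e+00,  8.79730417e-02,  1.37222656e+00,  2.10672985e-06,
        1.68360977e+00, -1.03076788e-01]), 'qvel': array([ 0.00072467, -0.00084174, -0.00061086, -0.00071172,  0.00101862,
       -0.00166065]), 'joint_torque': array([ 1.08961651e-04, -3.40178740e+01, -3.02424467e+01,  7.16258492e-02,
        3.29897425e-02, -1.53720653e-04]), 'tool_pos': array([ 0.12949019, -0.53401092,  0.21830834]), 'ee_rot': array([-3.13938792e+00, -2.30170159e-04,  2.37781472e-01]), 'wrist_force': array([-0.31457266,  0.62372079, -0.45409101]), 'wrist_torque': array([-0.01072756, -0.06547596, -0.02644494]), 'width': 0.09380449579860982}
scene {'fx': 482.01773594174944, 'fy': 482.01773594174944, 'cx': 324.03387092510036, 'cy': 244.29891356847392, 'k1': -0.027510530537547817, 'rvec': array([ 2.06117246,  1.21316489, -0.52807763]), 'tvec': array([-0.21066889, -0.26388558,  1.45991833])}
top {'fx': 452.53930204231926, 'fy': 452.53930204231926, 'cx': 320.65121802092074, 'cy': 239.19226646427808, 'k1': -0.11055195129534039, 'rvec': array([ 2.15399973, -2.09853844,  0.18500664]), 'tvec': array([-0.04154969,  0.5312352 ,  0.87966653])}
wrist {'fx': 418.5417985866822, 'fy': 418.5417985866822, 'cx': 317.9941595529851, 'cy': 239.37232125414465, 'k1': -0.03999474916190386, 'rvec': array([-2.28928708,  1.8006766 ,  0.25197768]), 'tvec': array([-0.54970309, -0.02820098,  0.39081364])}
```

View pics/scene0.png

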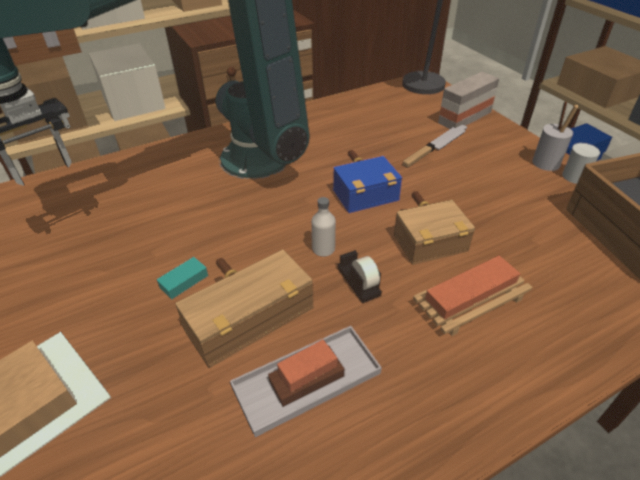

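View pics/top0.png

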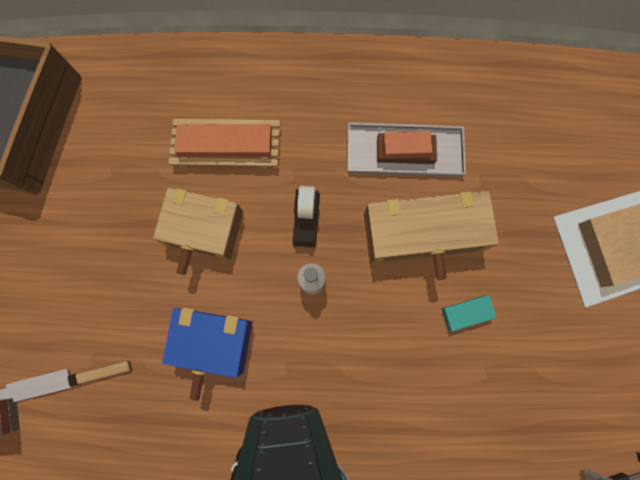

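View pics/wrist0.png

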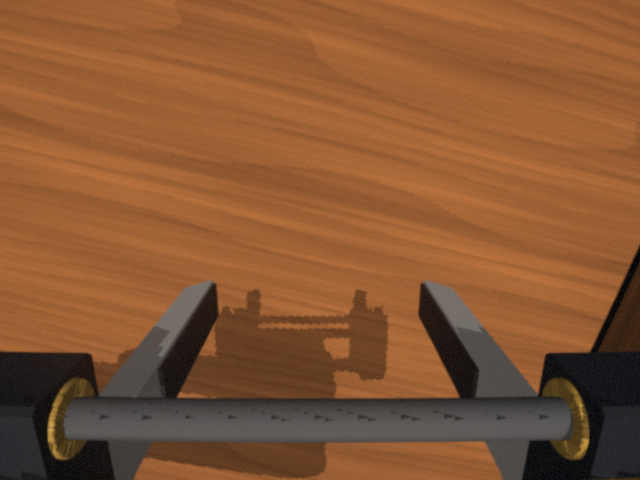

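The stone in the pan (top view about (408,147)) looks short, and the one on the rack (223,140) long. That makes it the short case. Candidates are the wooden box at top (197,222) / scene (434,230), and the blue box at top (207,343), which is the excluded lookalike. I'll confirm with enlarged crops.

```bash
cat > h.py <<'E'
import numpy as np, cv2
from bench import robot, optics, job
def cal(n):
    c=optics.get_calibration(n); R=cv2.Rodrigues(np.array(c["rvec"]))[0]; return c,R,np.array(c["tvec"])
def ray(n,uv,C=None):
    c,R,t=C or cal(n)
    d=np.array([(uv[0]-c["cx"])/c["fx"],(uv[1]-c["cy"])/c["fy"]]); s=d.copy()
    for _ in range(20): s=d/(1+c["k1"]*(s@s))
    v=R.T@np.array([s[0],s[1],1.]); return -R.T@t, v/np.linalg.norm(v)
def plane(n,uv,z,C=None):
    o,v=ray(n,uv,C); return o+v*(z-o[2])/v[2]
def tri(*obs):
    A=np.zeros((3,3));b=np.zeros(3);L=[]
    for r in obs:
        o,v=r; P=np.eye(3)-np.outer(v,v);A+=P;b+=P@o;L.append((o,P))
    p=np.linalg.solve(A,b); return p,[np.linalg.norm(P@(p-o))*1000 for o,P in L]
def proj(n,p,C=None):
    c,R,t=C or cal(n); q=R@np.array(p)+t; s=q[:2]/q[2]; s=s*(1+c["k1"]*(s@s)); return np.array([c["fx"]*s[0]+c["cx"],c["fy"]*s[1]+c["cy"]])
E
python3 - <<'E'
import cv2,numpy as np
t=cv2.imread("pics/top0.png");s=cv2.imread("pics/scene0.png")
a=cv2.resize(t[180:290,140:260],None,fx=5,fy=5,interpolation=cv2.INTER_CUBIC)
cv2.imwrite("pics/topcrop.png",a)
cv2.imwrite("pics/scenecrop.png",cv2.resize(s[180:280,380:490],None,fx=6,fy=6,interpolation=cv2.INTER_CUBIC))
cv2.imwrite("pics/stones.png",cv2.resize(t[100:200,150:490],None,fx=2.3,fy=2.3))
E
```

```text
(no output)
```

View pics/topcrop.png

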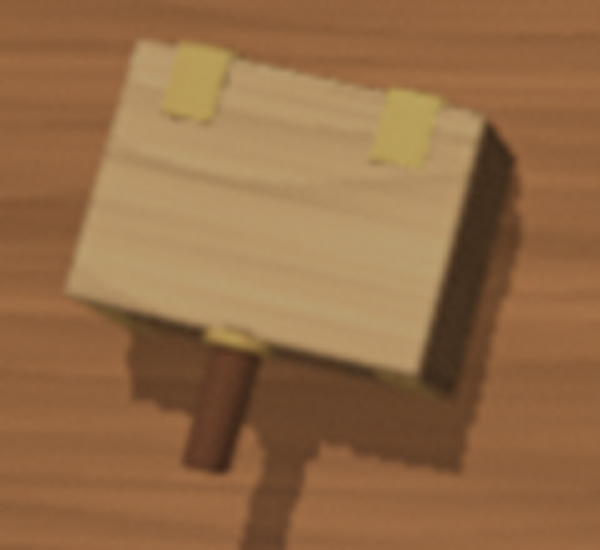

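View pics/scenecrop.png

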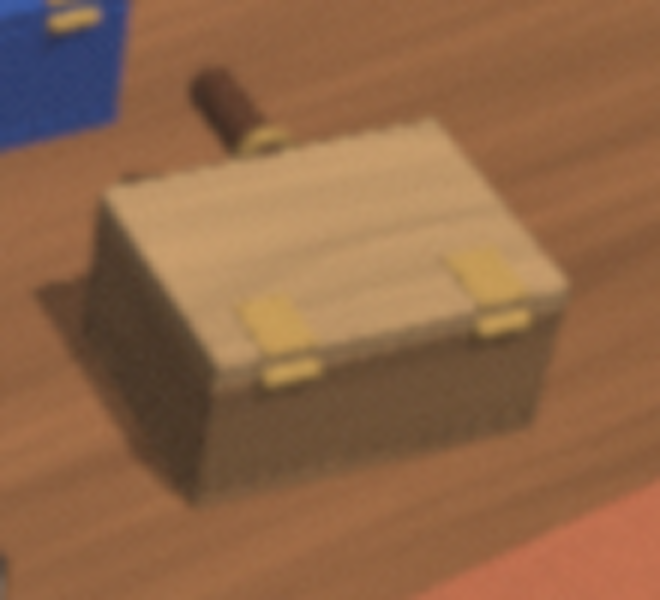

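View pics/stones.png

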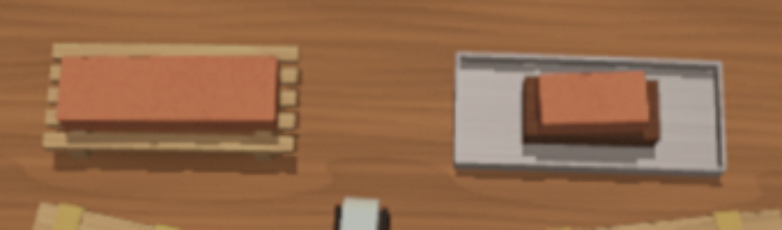

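The crops confirm it. The pan stone is 1:2 in shape and about half the rack stone's length, so it's the short stone. The target is the wooden box whose lid corners in the top view are (168,188), (237,203), (224,255) and (153,239), with its peg running from (187,249) to (181.5,273). Now I'll triangulate.

```bash
python3 - <<'E'
from h import *
T=np.array([[138,40],[487,115],[418,377],[65,293]])/5+[140,180]-0.4
S=np.array([[215,368],[570,286],[432,120],[105,190]])/6+[380,180]-.4
S=S[[1,0,3,2]]
ct,cs=cal("top"),cal("scene")
P=[]
for n,a,b in zip(["far+y","far-y","near-y","near+y"],T,S):
    p,r=tri(ray("top",a,ct),ray("scene",b,cs)); P.append(p);print(n,p.round(4),np.round(r,1))
P=np.array(P)
print("sides",[np.linalg.norm(P[i]-P[(i+1)%4]).round(4) for i in range(4)])
Q=np.array([plane("top",a,.077,ct) for a in T]);print("Q@.077 top",Q.round(4),[np.linalg.norm(Q[i]-Q[(i+1)%4]).round(4) for i in range(4)])
Q2=np.array([plane("scene",a,.077,cs) for a in S]);print("scene",Q2.round(4),[np.linalg.norm(Q2[i]-Q2[(i+1)%4]).round(4) for i in range(4)])
for X in (P,Q,Q2):
    ax=(X[0]+X[1]-X[2]-X[3])/2; ay=(X[0]+X[3]-X[1]-X[2])/2
    print("centre",X.mean(0).round(4),"yaw",np.arctan2(ax[1],ax[0]).round(4),np.arctan2(-ay[0],ay[1]).round(4))
# peg tip/base axis
pt=np.array([208,466])/5+[140,180]-.4;pb=np.array([235,348])/5+[140,180]-.4
st=np.array([213,85])/6+[380,180]-.4
print("tip",tri(ray("top",pt,ct),ray("scene",st,cs)),plane("top",pt,.071,ct),plane("top",pb,.071,ct),plane("scene",st,.071,cs))
# blue case
B=[(173,308),(251,318),(238,377),(163,364)]
print("blue top",[plane("top",b,.077,ct).round(3) for b in B], "blue peg tip",plane("top",(197,398),.07,ct).round(3))
print("bottle",plane("top",(312,274),.15,ct).round(3),"tape",plane("top",(307,190),.088,ct).round(3), plane("top",(305,243),.03,ct).round(3),"rack",plane("top",(170,165),.03,ct).round(3),plane("top",(280,165),.03,ct).round(3))
print("tip",robot.get_obs()["tool_pos"])
E
```

```text
far+y [0.6273 0.2916 0.0743] [0.4 0.4]
far-y [0.5983 0.1438 0.0748] [0.3 0.3]
near-y [0.4915 0.167  0.0739] [2.3 2.3]
near+y [0.5207 0.3123 0.0742] [0.4 0.4]
sides [np.float64(0.1505), np.float64(0.1093), np.float64(0.1482), np.float64(0.1086)]
Q@.077 top [[0.6263 0.2902 0.077 ]
 [0.5975 0.1431 0.077 ]
 [0.49   0.1642 0.077 ]
 [0.5201 0.3108 0.077 ]] [np.float64(0.1499), np.float64(0.1096), np.float64(0.1496), np.float64(0.1082)]
scene [[0.6294 0.2894 0.077 ]
 [0.6001 0.1425 0.077 ]
 [0.4949 0.167  0.077 ]
 [0.5233 0.31   0.077 ]] [np.float64(0.1498), np.float64(0.108), np.float64(0.1458), np.float64(0.1081)]
centre [0.5595 0.2287 0.0743] yaw -0.203 -0.1963
centre [0.5585 0.2271 0.077 ] yaw -0.1928 -0.1978
centre [0.562  0.2272 0.077 ] yaw -0.2101 -0.1966
tip (array([0.45357119, 0.25002185, 0.07012172]), [np.float64(1.7098965377615383), np.float64(1.7098965377615092)]) [0.45267382 0.24813996 0.071     ] [0.50049564 0.24076734 0.071     ] [0.45468329 0.25114358 0.071     ]
blue top [array([0.382, 0.258, 0.077]), array([0.369, 0.103, 0.077]), array([0.256, 0.123, 0.077]), array([0.274, 0.27 , 0.077])] blue peg tip [0.212 0.202 0.07 ]
bottle [ 0.45  -0.015  0.15 ] tape [0.624 0.002 0.088] [0.526 0.005 0.03 ] rack [0.692 0.306 0.03 ] [0.696 0.064 0.03 ]
tip [ 0.12947796 -0.53414714  0.21857007]
```

```bash
python3 - <<'E'
from h import *
from scipy.spatial.transform import Rotation as Ro
print([a for a in dir(robot) if a[0]!='_'],[a for a in dir(job) if a[0]!='_'])
o=robot.get_obs();Rt=Ro.from_euler('xyz',o["ee_rot"]).as_matrix()
c,R,t=cal("wrist");p=-R.T@t
print("cam in tool",Rt.T@(p-o["tool_pos"]),"cam fwd in tool",Rt.T@R[2])
print(Rt.round(3)); d=np.array([.13,-.535,.36])-o["tool_pos"];print(Rt.T@d)
print(Rt.T@(np.array([.45,.2,.34])-o["tool_pos"]))
E
```

```text
['IKError', 'get_obs', 'tips_ahead'] ['close_job']
cam in tool [ 8.01176908e-02 -1.29183013e-04 -1.65056564e-01] cam fwd in tool [-0.27455396  0.00180633  0.96157   ]
[[ 0.972  0.236 -0.   ]
 [ 0.236 -0.972  0.002]
 [ 0.    -0.002 -1.   ]]
[ 0.00033105  0.00071229 -0.14143129]
[ 0.48443657 -0.63820777 -0.12026508]
```

>>> {"op": "apply_moves", "data": {
  "moves": [
    [[0,0,-4],[0,0,0],1],
    [[1,-1.3,-8],[0,0,0],1],
    [[2.4,-3.2,-11],[0,0,0],1],
    [[4.8,-6.4,-12],[0,0,0],1],
    [[7.2,-9.6,-12],[0,0,0],1],
    [[9.7,-12.8,-12],[0,0,0],1],
    [[12.1,-16,-12],[0,0,0],1],
    [[14.5,-19.2,-12],[0,0,0],1],
    [[17,-22.4,-12],[0,0,0],1],
    [[19.4,-25.6,-12],[0,0,0],1]
  ]
}}

```text
time: 0.98
tool_pos: [0.2579, -0.2381, 0.3392]
ee_rot: [3.141, -0.0, 0.237]
wrist_force: [0.8, 0.3, 0.3]
width: 0.0939
```

```bash
python3 -c "
from h import *
o=robot.get_obs();print({k:np.round(o[k],4).tolist() for k in ['time','joint_positions','tool_pos','ee_rot','wrist_force']})"
```

```text
{'time': 0.9833, 'joint_positions': [-0.9076, -0.3485, 1.5205, 0.0003, 1.9693, 0.4264], 'tool_pos': [0.2579, -0.2381, 0.3392], 'ee_rot': [3.1415, -0.0003, 0.2369], 'wrist_force': [0.8049, 0.288, 0.3107]}
```

```bash
cat >> h.py <<'E'
from scipy.spatial.transform import Rotation as Ro
YAW=-0.197; U=np.array([np.cos(YAW),np.sin(YAW),0]); Z=np.array([0,0,1.])
C0=np.array([.560,.228,0]); ZH=.064; 
def lidpt(th,zh=ZH):
    h=C0+.055*U+zh*Z; return h-.148*(np.cos(th)*U-np.sin(th)*Z)+.006*(np.sin(th)*U+np.cos(th)*Z)
def toolR(al,flip=False):
    z=np.sin(al)*U-np.cos(al)*Z; x=np.cos(al)*U+np.sin(al)*Z
    if flip: x=-x
    return np.column_stack([x,np.cross(z,x),z])
def rel(p,R,p0=None,R0=None):
    o=robot.get_obs()
    p0=o["tool_pos"] if p0 is None else p0
    R0=Ro.from_euler('xyz',o["ee_rot"]).as_matrix() if R0 is None else R0
    return (R0.T@(p-p0)*100).round(2), Ro.from_matrix(R0.T@R).as_rotvec().round(3)
E
python3 - <<'E'
from h import *
a=np.radians(42);R=toolR(a);G=lidpt(0);print(G)
p=G-.10*R[:,2]+.08*Z;print(p,rel(p,R))
E
```

```text
[0.46879879 0.24620273 0.07      ]
[0.40317995 0.2592995  0.22431448] (array([ 25.79, -44.95,  11.49]), array([-0.159,  0.721,  0.414]))
```

>>> {"op": "apply_moves", "data": {
  "moves": [
    [[2,-3.4,0],[0,0,0],1],
    [[4,-6.8,0],[0,0,0],1],
    [[6,-10.4,0],[0,0.05,0.03],1],
    [[8,-14,0],[-0.02,0.1,0.06],1],
    [[10,-17.5,0],[-0.03,0.16,0.09],1],
    [[12,-21,0],[-0.05,0.22,0.13],1],
    [[14,-24.5,0],[-0.06,0.28,0.16],1],
    [[16,-28,0],[-0.07,0.33,0.19],1],
    [[18,-31.5,0],[-0.08,0.38,0.22],1],
    [[20,-35,0],[-0.09,0.43,0.25],1]
  ]
}}

```text
time: 1.82
tool_pos: [0.3687, 0.1462, 0.3403]
ee_rot: [3.106, -0.442, -0.01]
wrist_force: [2.0, -0.1, 0.0]
width: 0.0941
```

```bash
python3 -c "
from h import *
o=robot.get_obs();print({k:np.round(o[k],4).tolist() for k in ['time','joint_positions','tool_pos','ee_rot','wrist_force']})
a=np.radians(42);R=toolR(a);G=lidpt(0)
p=G-.10*R[:,2]+.08*Z;print(p,rel(p,R))
"
```

```text
{'time': 1.8167, 'joint_positions': [0.4106, -0.5348, 1.6983, -0.2084, 1.5838, 1.955], 'tool_pos': [0.3687, 0.1462, 0.3403], 'ee_rot': [3.1061, -0.4418, -0.0101], 'wrist_force': [2.0046, -0.146, 0.017]}
[0.40317995 0.2592995  0.22431448] (array([ -1.94, -11.76,  11.5 ]), array([-0.069,  0.287,  0.161]))
```

```bash
cat > fk.py <<'E'
import numpy as np
from scipy.spatial.transform import Rotation as Ro
from scipy.optimize import least_squares
D=[([-1.43609162,.0879730417,1.37222656,0,1.68360977,-.103076788],[.12949019,-.53401092,.21830834],[-3.13938792,-.00023,.23778]),
([-0.9076, -0.3485, 1.5205, 0.0003, 1.9693, 0.4264],[0.2579, -0.2381, 0.3392],[3.1415, -0.0003, 0.2369]),
([0.4106, -0.5348, 1.6983, -0.2084, 1.5838, 1.955],[0.3687, 0.1462, 0.3403],[3.1061, -0.4418, -0.0101])]
def r(a,t): return Ro.from_euler(a,t).as_matrix()
S4,S6,C6=1,1,0
def fk(q,P,s4=1,s6=1,c6=0.):
    a,off,h,L1,L2,e,d=P
    R=r('z',q[0]);p=np.array([0,0,h])+R@[a,off,0]
    R=R@r('y',q[1]);p=p+R@[0,0,L1]
    R=R@r('y',q[2]);p=p+R@[e,0,L2]
    R=R@r('z',s4*q[3])@r('y',q[4]);p=p+R@[0,0,d]
    R=R@r('z',s6*q[5]+c6)
    return p,R
E
python3 - <<'E'
from fk import *
for s4 in (1,-1):
  for s6 in (1,-1):
    for c6 in np.arange(4)*np.pi/2:
      e=[np.degrees(Ro.from_matrix(fk(q,np.zeros(7),s4,s6,c6)[1].T@Ro.from_euler('xyz',t).as_matrix()).magnitude()) for q,p,t in D]
      print(s4,s6,round(c6,2),np.round(e,2))
E
```

```text
1 1 0.0 [90. 90. 90.]
1 1 1.57 [0.   0.01 0.  ]
1 1 3.14 [90. 90. 90.]
1 1 4.71 [180. 180. 180.]
1 -1 0.0 [ 78.19 138.86  45.98]
1 -1 1.57 [ 11.81  48.86 135.98]
1 -1 3.14 [101.81  41.14 134.02]
1 -1 4.71 [168.19 131.14  44.02]
-1 1 0.0 [90.   89.99 92.75]
-1 1 1.57 [ 0.    0.03 23.88]
-1 1 3.14 [90.   90.01 92.15]
-1 1 4.71 [180.   179.99 179.69]
-1 -1 0.0 [ 78.19 138.85  51.23]
-1 -1 1.57 [ 11.81  48.85 136.67]
-1 -1 3.14 [101.81  41.15 135.38]
-1 -1 4.71 [168.19 131.15  50.08]
```

```bash
cat >> fk.py <<'E'
c6=np.pi/2
f=lambda P:np.concatenate([fk(q,P,1,1,c6)[0]-p for q,p,t in D]+[1e-3*(np.array(P)-[0,.057,.3,.3,.3,0,.2])])
sol=least_squares(f,[0,.057,.3,.35,.3,0,.2]); P=sol.x
LO=np.array([-3.1,-.76,.27,-1.08,.17,-2.57]);HI=np.array([3.1,2.03,2.55,4.22,2.65,2.57])
def ik(p,R,q0):
    g=lambda q:np.concatenate([(fk(q,P,1,1,c6)[0]-p)*5,Ro.from_matrix(fk(q,P,1,1,c6)[1].T@R).as_rotvec()])
    s=least_squares(g,np.clip(q0,LO+.01,HI-.01),bounds=(LO,HI)); return s.x,np.linalg.norm(s.fun)
E
python3 - <<'E'
from fk import *
from h import *
print(P.round(4),(f(P)[:9]*1000).round(1))
for flip in (False,True):
  for a0 in (30,42,50):
    for n,pp,R in [("stand",lambda R:lidpt(0)-.1*R[:,2],0),("grip",lambda R:lidpt(0)+.005*R[:,2],0)]+[(f"th{t}",(lambda R,t=t:lidpt(np.radians(t))+.005*R[:,2]),t) for t in (20,40,60)]:
      Rr=toolR(np.radians(a0-R),flip);p=pp(Rr)
      best=min((ik(p,Rr,q0) for q0 in ([.4,0,1.5,0,1.2,2.3 if not flip else -.8],[.4,-.3,1.8,-.4,1.2,2.0 if not flip else -1.],[.6,.2,1.7,.5,1.4,1.8 if not flip else -1.4])),key=lambda s:s[1])
      print(flip,a0,n,best[0].round(2),round(best[1],4))
E
```

```text
[1.000e-04 5.660e-02 1.526e-01 4.490e-01 4.997e-01 1.005e-01 3.369e-01] [-0. -0.  0.  0.  0.  0.  0.  0. -0.]
False 30 stand [ 0.7  -0.25  1.9  -0.43  1.18  2.57] 0.0017
False 30 grip [ 0.6  -0.09  1.95 -0.45  0.94  2.57] 0.0047
False 30 th20 [ 0.43  0.01  1.67 -0.11  1.32  2.21] 0.0
False 30 th40 [0.29 0.23 1.33 0.08 1.73 2.06] 0.0
False 30 th60 [0.2  0.53 0.95 0.23 2.14 2.04] 0.0
False 42 stand [ 0.74 -0.35  2.03 -0.52  1.04  2.57] 0.1542
False 42 grip [ 0.59 -0.16  2.06 -0.54  0.79  2.57] 0.1427
False 42 th20 [ 0.52 -0.08  1.8  -0.27  1.14  2.36] 0.0
False 42 th40 [ 0.35  0.11  1.47 -0.02  1.53  2.12] 0.0
False 42 th60 [0.23 0.39 1.09 0.14 1.94 2.03] 0.0
False 50 stand [ 0.75 -0.42  2.13 -0.57  0.94  2.57] 0.2567
False 50 grip [ 0.58 -0.21  2.13 -0.6   0.69  2.57] 0.2362
False 50 th20 [ 0.58 -0.13  1.88 -0.42  1.04  2.5 ] 0.0
False 50 th40 [ 0.4   0.03  1.56 -0.1   1.41  2.17] 0.0
False 50 th60 [0.26 0.3  1.19 0.08 1.81 2.04] 0.0
True 30 stand [ 0.7  -0.25  1.9  -0.44  1.18 -0.57] 0.0
True 30 grip [ 0.6  -0.09  1.95 -0.46  0.94 -0.56] 0.0
True 30 th20 [ 0.43  0.01  1.67 -0.11  1.32 -0.93] 0.0
True 30 th40 [ 0.29  0.23  1.33  0.08  1.73 -1.08] 0.0
True 30 th60 [ 0.2   0.53  0.95  0.23  2.14 -1.1 ] 0.0
True 42 stand [ 0.87 -0.28  2.03 -0.72  1.1  -0.26] 0.0
True 42 grip [ 0.71 -0.1   2.06 -0.78  0.84 -0.23] 0.0
True 42 th20 [ 0.52 -0.08  1.8  -0.27  1.14 -0.78] 0.0
True 42 th40 [ 0.35  0.11  1.47 -0.02  1.53 -1.02] 0.0
True 42 th60 [ 0.23  0.39  1.09  0.14  1.94 -1.11] 0.0
True 50 stand [ 0.98 -0.26  2.11 -0.92  1.09 -0.03] 0.0
True 50 grip [ 0.78 -0.08  2.12 -1.03  0.83  0.04] 0.0
True 50 th20 [ 0.58 -0.13  1.88 -0.42  1.04 -0.64] 0.0
True 50 th40 [ 0.4   0.03  1.56 -0.1   1.41 -0.97] 0.0
True 50 th60 [ 0.26  0.3   1.19  0.08  1.81 -1.1 ] 0.0
```

```bash
python3 - <<'E'
from fk import *
from h import *
for a0 in (20,25):
  q=robot.get_obs()["joint_positions"]
  for n,pf,t in [("stand",lambda R:lidpt(0)-.1*R[:,2],0),("grip",lambda R:lidpt(0)+.005*R[:,2],0)]+[(f"th{t}",(lambda R,t=t:lidpt(np.radians(t))+.005*R[:,2]),t) for t in (10,20,30,40,50,60,65)]:
      Rr=toolR(np.radians(a0-t));q,e=ik(pf(Rr),Rr,q); print(a0,n,q.round(2),round(e,4))
R=toolR(np.radians(25));G=lidpt(0)
p=G-.10*R[:,2];print(p,rel(p,R))
E
```

```text
20 stand [ 0.57 -0.17  1.77 -0.25  1.3   2.38] 0.0
20 grip [ 0.52 -0.04  1.85 -0.26  1.07  2.38] 0.0
20 th10 [ 0.44  0.02  1.71 -0.11  1.27  2.23] 0.0
20 th20 [0.37 0.1  1.56 0.   1.48 2.13] 0.0
20 th30 [0.3  0.22 1.4  0.08 1.68 2.07] 0.0
20 th40 [0.25 0.35 1.22 0.16 1.89 2.04] 0.0
20 th50 [0.21 0.49 1.04 0.23 2.09 2.04] 0.0
20 th60 [0.17 0.65 0.85 0.31 2.29 2.07] 0.0
20 th65 [0.16 0.73 0.74 0.37 2.39 2.1 ] 0.0
25 stand [ 0.64 -0.21  1.83 -0.34  1.23  2.47] 0.0
25 grip [ 0.56 -0.06  1.91 -0.35  1.    2.47] 0.0
25 th10 [ 0.47 -0.02  1.77 -0.17  1.2   2.29] 0.0
25 th20 [ 0.4   0.06  1.61 -0.05  1.4   2.17] 0.0
25 th30 [0.33 0.16 1.45 0.04 1.6  2.09] 0.0
25 th40 [0.27 0.29 1.28 0.12 1.81 2.05] 0.0
25 th50 [0.22 0.43 1.09 0.19 2.01 2.04] 0.0
25 th60 [0.18 0.59 0.9  0.27 2.21 2.05] 0.0
25 th65 [0.17 0.67 0.79 0.32 2.31 2.07] 0.0
[0.42735438 0.25447456 0.16063078] (array([ -2.48, -11.54,  18.31]), array([-0.044, -0.008,  0.169]))
```

>>> {"op": "apply_moves", "data": {
  "moves": [
    [[-0.3,-1.7,2],[-0.01,0,0.03],1],
    [[-0.7,-3.4,5],[-0.01,0,0.05],1],
    [[-1,-5,8],[-0.02,0,0.08],1],
    [[-1.4,-6.7,10.8],[-0.03,0,0.11],1],
    [[-1.8,-8.4,13.5],[-0.03,-0.01,0.13],1],
    [[-2.1,-10,16],[-0.04,-0.01,0.15],1],
    [[-2.4,-11,17.6],[-0.04,-0.01,0.17],1],
    [[-2.5,-11.5,18.3],[-0.04,-0.01,0.17],1],
    [[-2.5,-11.5,18.3],[-0.04,-0.01,0.17],1],
    [[-2.5,-11.5,18.3],[-0.04,-0.01,0.17],1]
  ]
}}

```text
time: 2.65
tool_pos: [0.4263, 0.2521, 0.1596]
ee_rot: [-3.141, -0.429, -0.195]
wrist_force: [-0.5, 0.2, 0.4]
width: 0.0938
```

```bash
python3 - <<'E'
from h import *
o=robot.get_obs();print({k:np.round(o[k],4).tolist() for k in ['time','joint_positions','tool_pos','ee_rot','wrist_force']})
C=cal("wrist");im=optics.snapshot("wrist")[:,:,::-1].copy()
cv2.imwrite("pics/w1.png",im)
print("pred grip/tip/base px",[proj("wrist",p,C).round(1) for p in (lidpt(0),C0-.111*U+.071*Z,C0-.055*U+.071*Z)])
E
```

```text
{'time': 2.65, 'joint_positions': [0.6267, -0.217, 1.8376, -0.328, 1.2355, 2.4559], 'tool_pos': [0.4263, 0.2521, 0.1596], 'ee_rot': [-3.1408, -0.4294, -0.1946], 'wrist_force': [-0.4782, 0.2189, 0.4396]}
pred grip/tip/base px [array([313.9, 243.8]), array([313.8, 271. ]), array([314.2, 187.5])]
```

View pics/w1.png

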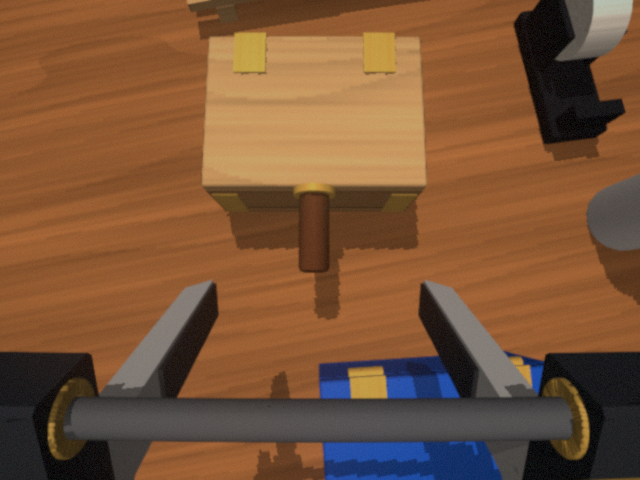

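The wrist view shows the wooden case with its peg from (314,188) to (314,271), upright in the picture, and the fingers clear of the blue box. The predicted points fall within a pixel or so. Next I'll check the height from the wrist and fixed views, then work out the approach.

```bash
python3 - <<'E'
from h import *
ct,cs,cw=cal("top"),cal("scene"),cal("wrist")
T=np.array([[138,40],[487,115],[418,377],[65,293]])/5+[140,180]-0.4
S=(np.array([[215,368],[570,286],[432,120],[105,190]])/6+[380,180]-.4)[[1,0,3,2]]
W=np.array([[210,37.5],[420,37.5],[426,186],[203,186]])
X=[]
for a,b,c in zip(T,S,W):
    p,r=tri(ray("top",a,ct),ray("scene",b,cs),ray("wrist",c,cw));X.append(p);print(p.round(4),np.round(r,1), "top+wrist",tri(ray("top",a,ct),ray("wrist",c,cw))[0].round(4))
X=np.array(X);ax=(X[0]+X[1]-X[2]-X[3])/2;ay=(X[0]+X[3]-X[1]-X[2])/2
print(X.mean(0).round(4),np.arctan2(ax[1],ax[0]),np.arctan2(-ay[0],ay[1]))
print("pegtip wrist z=.071",plane("wrist",(314,268),.071,cw).round(4))
R=toolR(np.radians(25));p=lidpt(0)+.005*R[:,2];print(p,rel(p,R))
E
```

```text
[0.6278 0.2908 0.0754] [1.  0.4 0.7] top+wrist [0.626  0.2899 0.0787]
[0.5987 0.1438 0.0754] [0.8 0.1 0.8] top+wrist [0.5986 0.1438 0.0756]
[0.4921 0.1663 0.075 ] [2.3 2.4 0.7] top+wrist [0.4917 0.1652 0.0737]
[0.5211 0.3118 0.0747] [0.6 0.4 0.4] top+wrist [0.5201 0.3106 0.078 ]
[0.5599 0.2282 0.0751] -0.20126451735472511 -0.19587371366725895
pegtip wrist z=.071 [0.4537 0.2494 0.071 ]
[0.47087101 0.24578913 0.06546846] (array([ 0.07, -0.2 , 10.51]), array([-0.003,  0.005,  0.001]))
```

Lid top measures 0.075–0.077 m (expected 0.077), centre (0.560, 0.228), yaw −0.197, all consistent. I'll approach and grip.

>>> {"op": "apply_moves", "data": {
  "moves": [
    [[0,-0.2,3],[0,0,0],1],
    [[0,-0.2,5.5],[0,0,0],1],
    [[0,-0.2,8],[0,0,0],1],
    [[0,-0.2,9.5],[0,0,0],1],
    [[0,-0.2,10.5],[0,0,0],1],
    [[0,-0.2,10.5],[0,0,0],1],
    [[0,-0.2,10.5],[0,0,0],0.5],
    [[0,-0.2,10.5],[0,0,0],0.2],
    [[0,-0.2,10.5],[0,0,0],0],
    [[0,-0.2,10.5],[0,0,0],0]
  ]
}}

```text
time: 3.53
tool_pos: [0.4701, 0.2465, 0.0654]
ee_rot: [-3.138, -0.431, -0.196]
wrist_force: [-0.1, -0.2, 0.4]
width: 0.0708
```

>>> {"op": "apply_moves", "data": {
  "moves": [
    [[0,0,0],[0,0,0],0],
    [[0,0,0],[0,0,0],0],
    [[0,0,0],[0,0,0],0],
    [[0,0,0],[0,0,0],0],
    [[0,0,0],[0,0,0],0],
    [[0,0,0],[0,0,0],0],
    [[0,0,0],[0,0,0],0],
    [[0,0,0],[0,0,0],0],
    [[0,0,0],[0,0,0],0],
    [[0,0,0],[0,0,0],0]
  ]
}}

```text
time: 4.37
tool_pos: [0.4697, 0.2465, 0.0639]
ee_rot: [-3.139, -0.429, -0.196]
wrist_force: [-0.6, 2.6, -0.8]
width: 0.0193
```

```bash
python3 - <<'E'
from h import *
o=robot.get_obs();print({k:np.round(o[k],4).tolist() for k in ['time','joint_positions','tool_pos','ee_rot','wrist_force','width']})
cv2.imwrite("pics/w2.png",optics.snapshot("wrist")[:,:,::-1])
R0=toolR(np.radians(25));p0=lidpt(0)+.005*R0[:,2]
for t in range(6,67,6):
    R=toolR(np.radians(25-t));p=lidpt(np.radians(t))+.005*R[:,2]; print(t,rel(p,R,p0,R0))
E
```

```text
{'time': 4.3667, 'joint_positions': [0.5557, -0.0639, 1.9056, -0.3413, 1.0024, 2.4632], 'tool_pos': [0.4697, 0.2465, 0.0639], 'ee_rot': [-3.1388, -0.4294, -0.1955], 'wrist_force': [-0.6417, 2.6176, -0.7873], 'width': 0.0193}
6 (array([ 0.73, -0.  , -1.34]), array([ 0.   , -0.105, -0.   ]))
12 (array([ 1.6,  0. , -2.6]), array([ 0.   , -0.209, -0.   ]))
18 (array([ 2.59, -0.  , -3.76]), array([-0.   , -0.314, -0.   ]))
24 (array([ 3.7 , -0.  , -4.81]), array([ 0.   , -0.419, -0.   ]))
30 (array([ 4.91, -0.  , -5.74]), array([-0.   , -0.524, -0.   ]))
36 (array([ 6.22, -0.  , -6.53]), array([ 0.   , -0.628, -0.   ]))
42 (array([ 7.59, -0.  , -7.19]), array([-0.   , -0.733, -0.   ]))
48 (array([ 9.03,  0.  , -7.7 ]), array([ 0.   , -0.838, -0.   ]))
54 (array([10.52, -0.  , -8.05]), array([-0.   , -0.942, -0.   ]))
60 (array([12.03, -0.  , -8.25]), array([-0.   , -1.047,  0.   ]))
66 (array([13.56,  0.  , -8.29]), array([-0.   , -1.152, -0.   ]))
```

View pics/w2.png

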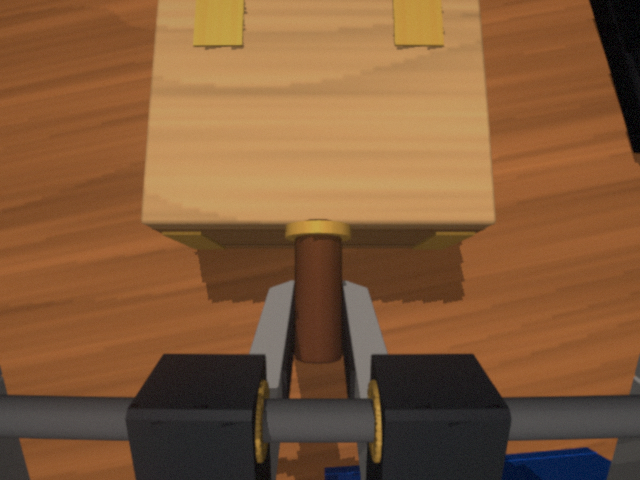

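The peg at (318,300) sits between the pads and the width is 19.3 mm, so it's gripped. I'll lift along the arc to 24°, then check.

>>> {"op": "apply_moves", "data": {
  "moves": [
    [[0.3,0,-0.55],[0,-0.042,0],0],
    [[0.73,0,-1.34],[0,-0.105,0],0],
    [[1.15,0,-2],[0,-0.157,0],0],
    [[1.6,0,-2.6],[0,-0.209,0],0],
    [[2.1,0,-3.2],[0,-0.262,0],0],
    [[2.59,0,-3.76],[0,-0.314,0],0],
    [[3.15,0,-4.3],[0,-0.367,0],0],
    [[3.7,0,-4.81],[0,-0.419,0],0],
    [[3.7,0,-4.81],[0,-0.419,0],0],
    [[3.7,0,-4.81],[0,-0.419,0],0]
  ]
}}

```text
time: 5.25
tool_pos: [0.4815, 0.2442, 0.1233]
ee_rot: [-3.139, -0.005, -0.195]
wrist_force: [-6.3, 4.2, 3.1]
width: 0.0195
```

```bash
python3 - <<'E'
from h import *
o=robot.get_obs();print({k:np.round(o[k],4).tolist() for k in ['time','joint_positions','tool_pos','ee_rot','wrist_force','width']})
R=Ro.from_euler('xyz',o["ee_rot"]).as_matrix(); g=o["tool_pos"]-.005*R[:,2]; h=C0+.055*U+ZH*Z; d=g-h
print("lid angle from grip",np.degrees(np.arctan2(d[2],-(d@U))-np.arctan2(.006,.148)),"radius",np.hypot(d[2],d@U),"tool alpha",np.degrees(np.arcsin(R[:,2]@U)))
cv2.imwrite("pics/w3.png",optics.snapshot("wrist")[:,:,::-1])
R0=toolR(np.radians(1));p0=lidpt(np.radians(24))+.005*R0[:,2]
for t in range(27,64,3):
    R=toolR(np.radians(25-t));p=lidpt(np.radians(t))+.005*R[:,2]; print(t,rel(p,R,p0,R0))
E
```

```text
{'time': 5.25, 'joint_positions': [0.3645, 0.0997, 1.5494, -0.0004, 1.4871, 2.1302], 'tool_pos': [0.4815, 0.2442, 0.1233], 'ee_rot': [-3.139, -0.0049, -0.1949], 'wrist_force': [-6.2673, 4.238, 3.1282], 'width': 0.0195}
lid angle from grip 23.116635198248748 radius 0.14964749989779458 tool alpha 0.2783158935920773
27 (array([ 0.35,  0.  , -0.68]), array([ 0.   , -0.052,  0.   ]))
30 (array([ 0.73,  0.  , -1.34]), array([-0.   , -0.105,  0.   ]))
33 (array([ 1.15,  0.  , -1.98]), array([ 0.   , -0.157,  0.   ]))
36 (array([ 1.6,  0. , -2.6]), array([ 0.   , -0.209,  0.   ]))
39 (array([ 2.08,  0.  , -3.19]), array([-0.   , -0.262,  0.   ]))
42 (array([ 2.59,  0.  , -3.76]), array([ 0.   , -0.314,  0.   ]))
45 (array([ 3.13,  0.  , -4.3 ]), array([ 0.   , -0.367, -0.   ]))
48 (array([ 3.7 ,  0.  , -4.81]), array([ 0.   , -0.419,  0.   ]))
51 (array([ 4.29,  0.  , -5.29]), array([ 0.   , -0.471,  0.   ]))
54 (array([ 4.91,  0.  , -5.74]), array([ 0.   , -0.524,  0.   ]))
57 (array([ 5.55,  0.  , -6.15]), array([ 0.   , -0.576,  0.   ]))
60 (array([ 6.22,  0.  , -6.53]), array([-0.   , -0.628,  0.   ]))
63 (array([ 6.9 ,  0.  , -6.88]), array([ 0.   , -0.681,  0.   ]))
```

View pics/w3.png

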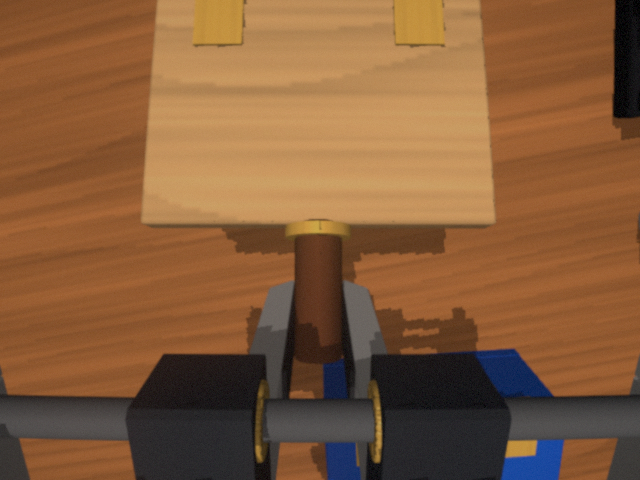

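The lid has followed the tool rigidly: the peg is still at (318,300) and forces are small. Continuing to 60°.

>>> {"op": "apply_moves", "data": {
  "moves": [
    [[0.35,0,-0.68],[0,-0.052,0],0],
    [[0.73,0,-1.34],[0,-0.105,0],0],
    [[1.3,0,-2.2],[0,-0.178,0],0],
    [[1.9,0,-3],[0,-0.244,0],0],
    [[2.59,0,-3.76],[0,-0.314,0],0],
    [[3.3,0,-4.5],[0,-0.384,0],0],
    [[4.1,0,-5.15],[0,-0.454,0],0],
    [[4.91,0,-5.74],[0,-0.524,0],0],
    [[5.6,0,-6.18],[0,-0.58,0],0],
    [[6.22,0,-6.53],[0,-0.628,0],0]
  ]
}}

```text
time: 6.13
tool_pos: [0.5421, 0.2321, 0.1922]
ee_rot: [-3.137, 0.624, -0.189]
wrist_force: [-5.0, 5.1, 9.5]
width: 0.0191
```

>>> {"op": "apply_moves", "data": {
  "moves": [
    [[0,0,0],[0,0,0],0],
    [[0,0,0],[0,0,0],0],
    [[0,0,0],[0,0,0],0],
    [[0,0,0],[0,0,0],0],
    [[0,0,0],[0,0,0],0],
    [[0,0,0],[0,0,0],0],
    [[0,0,0],[0,0,0],0],
    [[0,0,0],[0,0,0],0],
    [[0,0,0],[0,0,0],0],
    [[0,0,0],[0,0,0],0]
  ]
}}

```text
time: 6.97
tool_pos: [0.5418, 0.2323, 0.1916]
ee_rot: [-3.136, 0.621, -0.188]
wrist_force: [-4.0, 2.9, 8.9]
width: 0.0188
```

```bash
python3 - <<'E'
from h import *
o=robot.get_obs();print({k:np.round(o[k],4).tolist() for k in ['time','joint_positions','tool_pos','ee_rot','wrist_force','width']})
R=Ro.from_euler('xyz',o["ee_rot"]).as_matrix(); g=o["tool_pos"]-.005*R[:,2]
for zh in (.063,.065):
  h=C0+.055*U+zh*Z; d=g-h
  print("lid angle from grip",np.degrees(np.arctan2(d[2],-(d@U))-np.arctan2(.006,.148)),"radius",np.hypot(d[2],d@U),"tool rot",25-np.degrees(np.arcsin(R[:,2]@U)))
C=cal("wrist");cv2.imwrite("pics/w4.png",optics.snapshot("wrist")[:,:,::-1])
cv2.imwrite("pics/s4.png",optics.snapshot("scene")[:,:,::-1])
cv2.imwrite("pics/t4.png",optics.snapshot("top")[:,:,::-1])
E
```

```text
{'time': 6.9667, 'joint_positions': [0.1837, 0.5918, 0.8977, 0.2747, 2.2195, 2.0472], 'tool_pos': [0.5418, 0.2323, 0.1916], 'ee_rot': [-3.1364, 0.6206, -0.1883], 'wrist_force': [-3.991, 2.8914, 8.8835], 'width': 0.0188}
lid angle from grip 59.59285581030233 radius 0.1504314922304962 tool rot 60.556298808644776
lid angle from grip 59.22997850220283 radius 0.14866998373679283 tool rot 60.556298808644776
```

View pics/w4.png

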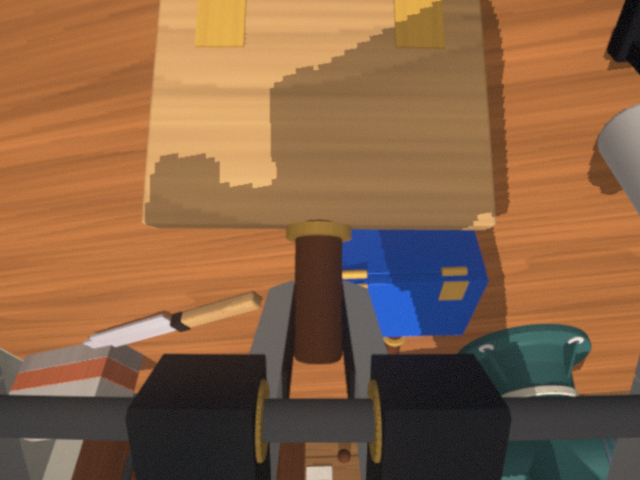

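View pics/s4.png

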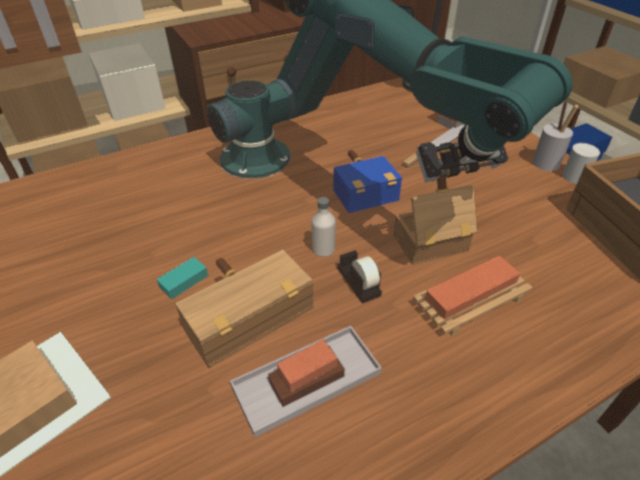

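View pics/t4.png

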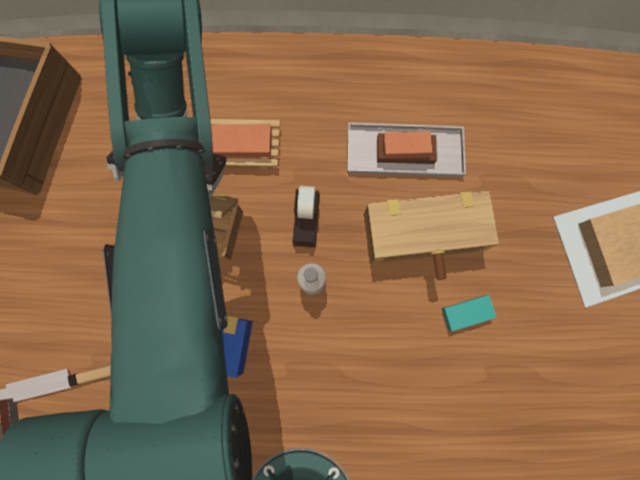

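The lid is open with the peg held. As an independent check, I'll measure the angle from the lid corners.

```bash
python3 - <<'E'
import cv2
s=cv2.imread("pics/s4.png");cv2.imwrite("pics/s4c.png",cv2.resize(s[170:270,385:495],None,fx=6,fy=6,interpolation=cv2.INTER_CUBIC))
E
```

```text
(no output)
```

View pics/s4c.png

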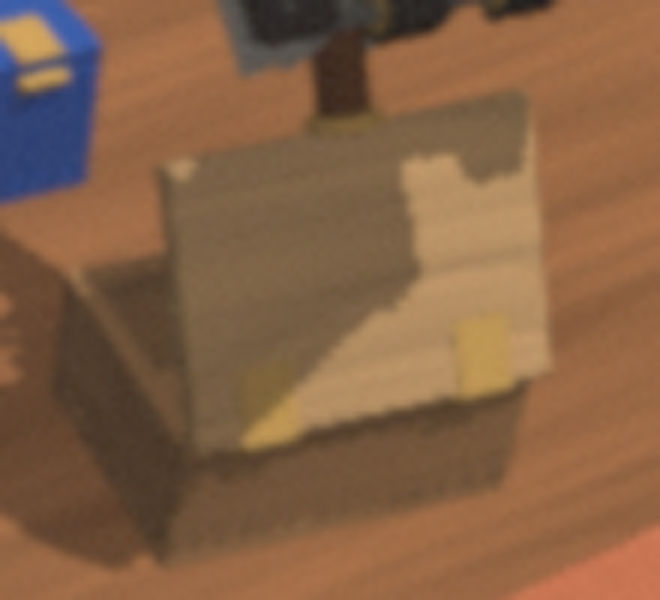

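```bash
python3 - <<'E'
from h import *
cs,cw=cal("scene"),cal("wrist")
f=lambda a:np.array(a)/6+[385,170]-.4
A,_=tri(ray("scene",f([168,168]),cs),ray("wrist",(495,222),cw))
B,_=tri(ray("scene",f([528,92]),cs),ray("wrist",(145,222),cw)); print(A.round(4),B.round(4),_)
# scene-only: intersect rays with the vertical planes of the lid's two ends (y'=+-75 mm)
V=np.array([-U[1],U[0],0]); 
def onend(px,s):
    o,v=ray("scene",f(px),cs); k=(s*.075-(o-C0)@V)/(v@V); p=o+k*v; return np.array([(p-C0)@U,p[2]])
for s,u,l in ((-1,[168,168],[195,452]),(1,[528,92],[550,370])):
    a,b=onend(u,s),onend(l,s);d=a-b;print(a,b,"len",np.hypot(*d),"angle",np.degrees(np.arctan2(d[1],-d[0])))
# expected outer edge point at angle t
for t in (57,60,63):
    r=np.radians(t);print(t,(.055-.11*np.cos(r)+.012*np.sin(r)),.064+.11*np.sin(r)+.012*np.cos(r))
for p in(A,B):print("tri",(p-C0)@U,p[2])
E
```

```text
[0.5566 0.1538 0.165 ] [0.5896 0.2936 0.1702] [np.float64(0.08852603565848126), np.float64(0.08852603565847508)]
[0.01386968 0.16745505] [0.0641302  0.07167317] len 0.10816786762071257 angle 62.31223299666098
[0.01011009 0.16470433] [0.06387707 0.07095009] len 0.10807750105527802 angle 60.1662242330853
57 0.005153752963692108 0.16278943089417697
60 0.01039230484541325 0.16526279441628827
63 0.015753123318910267 0.16745860365759502
tri 0.0111757500174846 0.1649696347111473
tri 0.016219711573023057 0.1702049136805198
```

Every estimate lies near 60°: grip arc 59.2–59.6, tool rotation 60.6, lid corners 60.2 and 62.3. The grip is steady, so I'm handing in.

```bash
python3 - <<'E'
from h import *
o=robot.get_obs();print(o["time"],o["tool_pos"],o["wrist_force"],o["width"])
print(job.close_job())
E
```

```text
7.1167 [0.54172319 0.23227306 0.19169128] [-3.77630025  3.65497458  8.03821981] 0.01895894858462908
the job is handed in; nothing more can be done
None
```

The short wooden case is open to about 60° and the gripper is still holding its peg; I handed the job in at 7.1 s. The pan held the short stone, so I opened that case and left the blue lookalike alone.

- **Angle:** the grip position gives 59.2–59.6°, the tool's rotation gives 60.6°, and the lid corners in the pictures give 60.2° and 62.3°. The 62.3° is the odd one out; I put it down to a pixel or so of corner-picking error.
- **Grip and force:** the opening is 19 mm on the 20 mm peg and was steady while holding. The wrist force was about 10 N or less at every reading.
- **Other things:** in the last pictures the long case is still shut. The stones, bottle and tape dispenser look unmoved, though I judged that by eye and the arm partly hid the rack in the top view.
- **Height disagreement:** measuring the case gave a lid top of 73.7–78.7 mm depending on the views, against 77 mm from the text. The combined fit was 75 mm, within the camera calibration error.

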